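# Press a pin home with the bench clamp and run its jaw back

### The job

Press the steel pin fully home into the wooden block with the bench clamp: pump its trigger with full strokes until the pin's head is seated and the trigger goes firm, without forcing it any further and without touching the pin yourself. Then squeeze the release lever against the jaw's grip, slide the jaw all the way back to its stop and let go, leaving the other things on the bench where they are.

Things in the scene. Friction and masses are not known exactly. Their poses are not given: they have to be found in the camera images.
- clamp: Bench clamp fixed to the bench, grey base 349 x 70 x 12 mm. Origin on the bench in the middle of its width; +x is the pressing direction (trigger end to wooden block), z up. Along x in mm: trigger pad -160; pump head (50 wide, 58 high) -100 to -50; sliding jaw about 0 (home); wooden block (60 wide, 63 high) from 69 to 71 on, 50 long. One trigger stroke moves the jaw one 8 mm tooth.
- trigger: Pump trigger: steel arm hinged crosswise on the pump head 53 mm above the bench (origin on the hinge), with a black crosswise roll at its end; sticks out to clamp -x and up, is pressed down and springs up by itself (0.3 s). Force on the roll: 4 to 7 N with the jaw free, 8 to 14 N driving the pin. With the pin home it goes firm part-way down: 15 to 25 N is firm, more than 30 N forces it.
- trigger_pad (a point): Highest point of the trigger's black roll (20 mm across, 36 long crosswise, 90 mm from the hinge), 94 mm above the bench at rest. Pressed straight down it travels 44 mm to its stop (0.5 rad), moving up to 6 mm towards clamp -x. Strokes under about 42 mm may not catch the next tooth; let it come right up between strokes. Firm, it gives about 2 N per mm.
- jaw (a joint): How far the sliding jaw stands forward of home, m: 0 fully back at its hard stop, growing towards the block, at most 0.046. At about 35 mm (34 to 37, as the block is set) the pin is home, in the fifth stroke. A ratchet of 8 mm teeth keeps it from going back unless the release lever is squeezed; then it slides with 2 to 5 N.
- jaw_grip (a point): Point on the jaw (moves with it) between its upright black grip and the release lever, 104 mm above the bench. The grip (12 mm thick along clamp x, 24 wide, top at 124, foot at 48 mm) is fixed to the jaw, front face 14 mm to clamp +x of this point. The lever's back face is 23 mm to -x of it, 10 mm when squeezed. Pinch both together from above along clamp x: 37 mm wide, 24 squeezed.
- lever_top (a point): Point near the top of the steel release lever, which stands behind (clamp -x of) the black grip, on the jaw: 7 mm thick, 22 wide, top at 118 mm, hinged on the jaw 22 mm above the bench. Squeezed towards the grip against a spring (1 to 4 N), 0.16 rad or 14 mm here, it lifts the ratchet; let go, it springs back and locks the jaw.
- pin_proud (a joint): How far the steel pin's head still stands off the wooden block, m: 0 is home, head seated on the block. It starts 10 to 18 mm off and stays where it is pushed (11 N of friction).
- pin: Head of the steel pin, a disc 18 mm across and 5 thick in front of the block, 40 mm above the bench; origin at the middle of its face towards the jaw. With the jaw home, the face of its 44 x 44 mm pressing plate is at clamp x = 30 mm.
- sanding_block: brown cork sanding block 60x97x28, bystander; origin at the centre of its underside (sizes in mm)
- bolt_1: hex bolt 52 long, lying, bystander; origin at the centre of its underside (sizes in mm)
- driver_d: small red-handled screwdriver 130 long, bystander; origin at the centre of its underside (sizes in mm)
- chisel_a: wooden-handled chisel 230 long, bystander; origin at the centre of its underside (sizes in mm)
- offcut_b: pale wood offcut 38x115x19, bystander; origin at the centre of its underside (sizes in mm)

How it is judged:
On the way, in this order (a step that is already met when the one before it is completed fails the run):
1. the pin is driven home (within 1.5 mm) and the trigger pressed firm (more than 12 N on it) (value of joint pin_proud below 0.0015 m and contact force between the fingers and trigger above 12 N), for 0.05 s.
2. the jaw is slid back to its stop (within 2 mm), the pin still home (value of joint pin_proud below 0.0015 m and value of joint jaw below 0.002 m), for 0.2 s.
At the end, for the whole second after the job is handed in: The pin's head is seated on the block (within 1.5 mm), and the jaw stands fully back at its stop (within 2 mm), at rest and let go (all of step 2 and velocity of joint jaw below 0.01 m/s); the robot touches nothing.
It fails at once if the trigger is forced (more than 30 N) (contact force between the arm and trigger above 30 N).
It fails at once if the trigger is forced by the fingers (more than 30 N) (contact force between the fingers and trigger above 30 N).
It fails at once if the robot touches the pin (contact force between any of the fingers, the arm and pin above 0.5 N).
It fails at once if a bystander is moved more than 20 mm (distance of any of sanding_block, bolt_1, driver_d, chisel_a, offcut_b from where it was at the start of the episode above 0.02 m).
It also fails if it takes over 61 s, if anything falls off the work surface, if the arm or the gripper's body presses on something with over 40 N, if the wrist force passes 120 N, or if a joint passes its speed limit or range.

### The arm

A 6-joint arm with a two-finger parallel gripper is mounted at the origin on the work surface; the furniture and walls round the work are solid. World frame = base frame: x ahead of the robot, y to its left, z up, the work surface at z = 0. Lengths are in m, angles in rad, forces in N, time in s.
With the tool pointing down it reaches from about 0.25 to 0.8 m from the base axis. Payload 3.9 kg.
Tool frame: the origin (TCP) lies at the very end of the fingers, on their centre line; the grasp point (between the pads) lies manip.grip_point_offset behind it (manip.grip_point_offset is the distance from the TCP to the grasp point, in m); z points along the fingers, y is the line along which they close (so a half turn about z gives the same grasp; the last joint's range is limited). The gripper opens to 85 mm and grips with 20 to 120 N. Pads are 22 mm wide; open, the fingers measure 114 mm over their backs; the gripper's body (76 mm by 85 mm) begins 54 mm behind the grasp point. The pads swing forward as they close: fully open they stand 13 mm farther back than shut.
Start: joints at [1.137, 0.26, -0.138, 1.173, 0, 1.571], TCP at [0.221, 0.476, 0.231] pointing down, gripper open.
Joint ranges: [-2.78, 2.78], [-0.83, 1.72], [-1.28, 1.37], [-1.9, 2.12], [-1.57, 1.48], [-3.14, 3.14]. Speed limits (rad/s): [2.57, 2.57, 3.14, 3.14, 3.14, 3.14].

### API

Orientations are given as [roll, pitch, yaw] about the fixed x, y, z axes, in that order (R = Rz(yaw) Ry(pitch) Rx(roll)).
In Python, from plant import monitor, get_image, manip gives the robot as it stands.
- The arm moves only by the tool jog_arm, never from a script. Its argument "moves" is a list that holds one entry, the list of rows, each a list of 6 numbers: the shift along the tool's x, y, z scaled (see below), then the turn, a rotation vector about the tool's x, y, z scaled (see below). In form: [[[tx, ty, tz, ax, ay, az], ...]]. A call has 1 to 20 rows; each row is the pose to reach, as a shift and turn from the pose commanded when the call began, along the tool's axes at that moment, turning the shorter way round; what a row does not reach only later rows make up. The controller multiplies each number of a shift by 500 mm and each number of a turn by 180 degrees. A row lasts 1/10 s, in which the tool goes at most 50 mm and 8.59 degrees, less where a joint would pass 70% of its speed; a pose out of reach is approached as far as the arm can. A call with a number of a shift or a turn outside -1 to 1 is refused whole. A call with a gripper value outside its range is refused whole. "jaw" is the opening, from 0 (shut) to 1 (fully open), set as the call begins (left out, the last holds). The fingers move at their own pace and stop on an object; "grip_force" is the grip in N (left out, the last holds). Time passes only in rows, so rows that repeat a pose let the fingers close. It gives the time, the measured TCP pose, the force, the opening and the grip force at its end, in the units of the state.
- monitor.get_obs(): the state, without advancing time (a new reading comes with each control period).
- get_image(name): name is "scene" or "side" or "wrist"; returns a dict with "image" (480x640x3 uint8, red, green, blue), "fx", "fy", "cx", "cy" (pixels), "k1" (the pictures are not rectified: a ray, as slopes to the right and down, at radius r is drawn at 1 + k1 r^2 times it, then the intrinsics apply), "R" (3x3) and "t" (3): a world point X has camera coordinates R X + t. Camera axes: x right, y down, z forward; pixel columns grow to the right and rows downward; lengths in m; the calibration is good to about 2 mm. A picture is of the moment at which its call begins. There is no depth.
- manip.hand_in(): hands the job in; it is judged then, once.
The state is a dict: "t": time; "q": joint angles; "qvel": joint speeds; "tau": joint torques, N m; "ee_pos": TCP position; "tool_rot": TCP orientation; "wrist_force": force on the tool from outside, world axes, zero at the start; "ft_torque": the same for the moment, N m; "finger_gap": finger opening in m; "finger_force": force on a finger pad.
Only numpy, scipy, OpenCV 4.12 (cv2) and the standard library are available. Lean on these libraries where they do the work, as an engineer would, in place of code of your own. Each camera call takes 0.05 s, during which the arm holds its last target. There are 200 camera calls.

## Working session

There is one attempt and no reset: what is moved stays moved. The work goes in short steps, Python scripts to look and compute and a tool call to move; the robot and the scene stay as the last step left them, time stands still between calls to the robot, and variables do not carry over. Pictures are saved under pics/ and viewed, at most 12 in all, crops included, and the job is handed in when it is done.

Besides the shell and the picture viewer there is one more tool, called after "Emit:" as name(argument=value, ...), one argument or row to a line, values as JSON. jog_arm: Moves the arm, as the interface text tells. Shifts and turns lie within -1 to 1; 1 stands for 500 mm of shift or 180 degrees of turn. Its arguments: {"type":"object","properties":{"moves":{"type":"array","items":{"type":"array","items":{"type":"array","items":{"type":"number","minimum":-1,"maximum":1}}}},"jaw":{"type":"number"},"grip_force":{"type":"number"}},"required":["moves"]}

```bash
mkdir -p pics; ls
cat > h.py <<'E'
import numpy as np, cv2
from plant import monitor, get_image, manip
def snap(name, f):
    d=get_image(name); cv2.imwrite(f, d["image"][:,:,::-1]); 
    np.savez(f[:-4]+'.npz', **d); return d
E
python3 - <<'E'
from h import *
for n in ("scene","side"):
    d=snap(n,f"pics/{n}0.png"); print(n,d["fx"],d["k1"],d["R"].round(3).tolist(),np.round(d["t"],3))
o=monitor.get_obs(); print(o, manip.grip_point_offset)
E
```

```text
pics
scene 532.5885044914432 0.022807434403983882 [[0.541, -0.841, 0.01], [-0.63, -0.413, -0.658], [0.558, 0.349, -0.753]] [-0.228  0.43   0.891]
side 566.9820743160114 0.054859772437438316 [[0.863, 0.505, -0.017], [0.359, -0.636, -0.683], [-0.356, 0.584, -0.73]] [-0.539 -0.065  1.196]
{'t': 0.1, 'q': array([ 1.13698670e+00,  2.60579926e-01, -1.39270514e-01,  1.17270412e+00,
        2.02057280e-05,  1.57077577e+00]), 'qvel': array([ 8.31792214e-05, -3.13827158e-04,  3.86281811e-03,  2.29640303e-04,
        2.80307210e-04, -1.03638763e-03]), 'tau': array([ 3.72442173e-04, -4.06508195e+01,  2.54528207e+01,  1.00496417e-02,
        5.54339772e-05,  4.60801019e-06]), 'ee_pos': array([0.22040263, 0.47580034, 0.23055676]), 'tool_rot': array([-3.13983442e+00, -2.02418366e-05,  2.70780355e+00]), 'wrist_force': array([-0.38963688,  0.26478195, -0.46051325]), 'ft_torque': array([ 0.02063376,  0.00682339, -0.030546  ]), 'finger_force': 0.0, 'finger_gap': 0.0854328490385712} 0.0187
```

View pics/scene0.png

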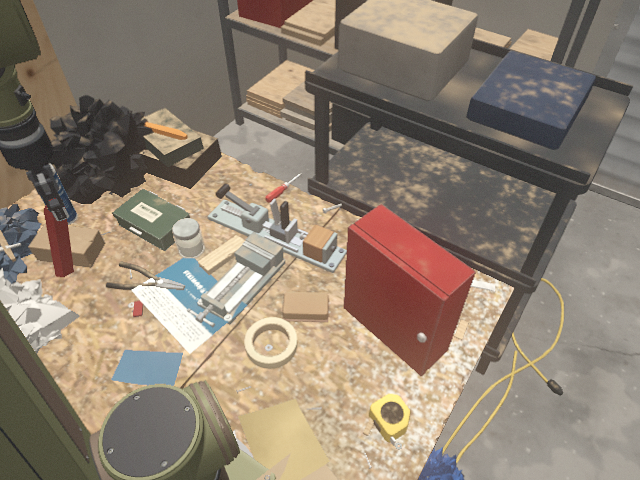

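View pics/side0.png

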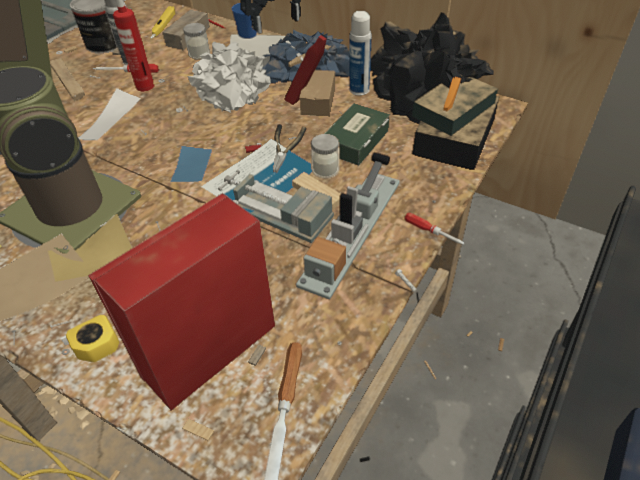

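The clamp is seen in scene at about (210–345, 185–270) and in side at (300–395, 155–295), with the trigger roll at scene (222,188) and side (380,158). I'll enlarge both.

Run:
```python
import cv2,numpy as np
a=cv2.imread('pics/scene0.png')[172:276,200:352]; b=cv2.imread('pics/side0.png')[145:301,290:410]
cv2.imwrite('pics/c1.png',cv2.resize(a,None,fx=5,fy=5,interpolation=cv2.INTER_CUBIC))
cv2.imwrite('pics/c2.png',cv2.resize(b,None,fx=3.8,fy=3.8,interpolation=cv2.INTER_CUBIC))
```

```text
(no output)
```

View pics/c1.png

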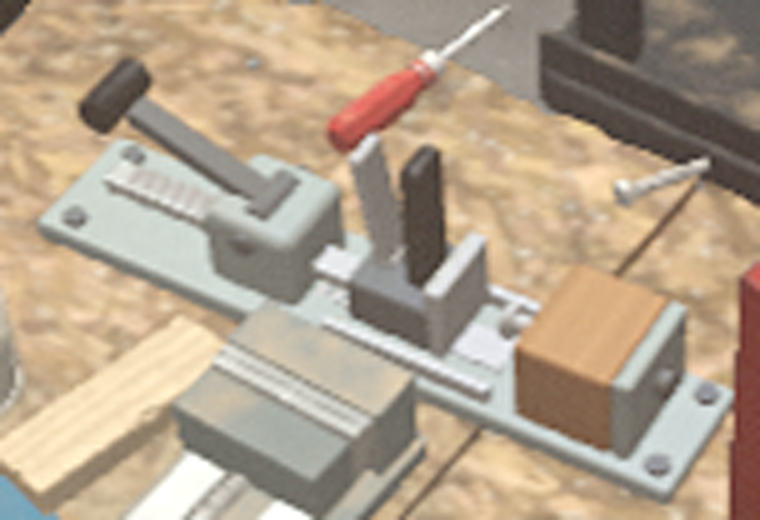

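View pics/c2.png

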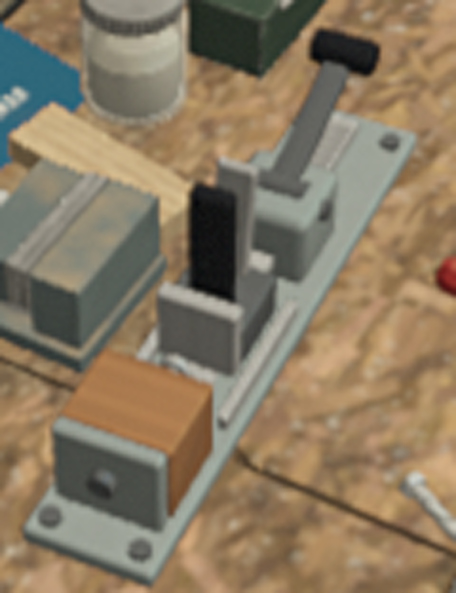

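```bash
cat > fit.py <<'E'
from h import *
from scipy.optimize import least_squares
C={n:dict(np.load(f'pics/{n}0.npz')) for n in('scene','side')}
def proj(n,P):
    d=C[n]; p=np.atleast_2d(P)@d['R'].T+d['t']; s=p[:,:2]/p[:,2:]; s=s*(1+d['k1']*(s**2).sum(1,keepdims=True))
    return s*[d['fx'],d['fy']]+[d['cx'],d['cy']]
def px(n,u): u=np.array(u); return u/5+[200,172]-.4 if n=='scene' else u/3.8+[290,145]-.37
O=[('scene',(40,226),'s',-35,12),('scene',(125,140),'s',35,12),('scene',(735,398),'e',35,12),('scene',(666,492),'e',-35,12),
('side',(415,135),'s',35,12),('side',(155,577),'e',35,12),('side',(27,533),'e',-35,12),
('scene',(114,95),'r',0,84),('side',(345,53),'r',0,84),
('scene',(423,152),'g',0,124),('side',(212,190),'g',0,124),('scene',(368,142),'l',0,118),('side',(238,163),'l',0,118),
('scene',(582,265),70,30,63),('scene',(517,345),70,-30,63),('side',(118,352),70,-30,63),('side',(212,385),70,30,63)]
def world(p,q): c,s=np.cos(p[2]),np.sin(p[2]); return np.array([p[0]+c*q[0]-s*q[1],p[1]+s*q[0]+c*q[1],q[2]])
def res(p):
    k={'s':p[3],'e':p[3]+.349,'r':p[6],'g':p[4],'l':p[5]}
    return np.concatenate([proj(n,world(p,(k[x] if isinstance(x,str) else x/1e3,y/1e3,z/1e3)))[0]-px(n,u) for n,u,x,y,z in O])
if __name__=='__main__':
    r=least_squares(res,[.5,.1,-1.3,-.19,.008,-.02,-.16],loss='soft_l1'); p=r.x
    print(p.round(4),np.degrees(p[2])); print(res(p).reshape(-1,2).round(1).tolist())
    for x,z in((p[6],.094),(p[4],.124),(p[5],.118),(-.075,.058)): print(world(p,(x,0,z)).round(4))
    np.save('p.npy',p)
E
python3 fit.py
```

```text
[ 0.5451  0.2035 -1.4835 -0.1975  0.0063 -0.0226 -0.164 ] -85.00098890734947
[[-0.3, -0.6], [-0.5, -1.2], [2.2, -2.3], [2.1, 0.0], [0.5, -1.4], [-0.5, 0.3], [-1.6, -1.0], [0.5, -0.1], [-0.4, -1.4], [0.3, 0.9], [0.4, -0.4], [0.2, 0.4], [-0.1, -0.5], [0.7, -1.6], [0.7, -0.1], [-4.2, -1.6], [0.9, -0.2]]
[0.5308 0.3669 0.094 ]
[0.5457 0.1972 0.124 ]
[0.5432 0.226  0.118 ]
[0.5386 0.2782 0.058 ]
```

Run:
```python
from fit import *
for n,b,t in (('side',(360,90),(361,12)),('side',(300,103),(320,38))):
    f=lambda v:np.r_[proj(n,[v[0],v[1],0])[0]-b, proj(n,[v[0],v[1],v[2]])[0][1]-t[1]]
    print(least_squares(f,[.4,.6,.1]).x)
p=np.load('p.npy')
from scipy.spatial.transform import Rotation as Ro
o=monitor.get_obs(); R=Ro.from_euler('xyz',o['tool_rot']).as_matrix()
tgt=world(p,(-.162,0,.14)); print(tgt, (R.T@(tgt-o['ee_pos'])/.5).round(4)); print(R.round(3))
Rt=Ro.from_euler('xyz',[np.pi,0,np.pi+p[2]+np.pi/2]).as_matrix(); print((Ro.from_matrix(R.T@Rt).as_rotvec()/np.pi).round(4))
```

```text
[0.31667361 0.68270012 0.20604549]
[0.21138057 0.55696342 0.17397209]
[0.53102101 0.36484316 0.14      ] [-0.657   0.0601  0.181 ]
[[-0.907  0.42  -0.001]
 [ 0.42   0.907 -0.002]
 [ 0.    -0.002 -1.   ]]
[-0.0005 -0.0002 -0.1659]
```

Emit:
jog_arm(
  moves=[
    [[-0.657,0.06,0,0,0,-0.166],[-0.657,0.06,0,0,0,-0.166],[-0.657,0.06,0,0,0,-0.166],[-0.657,0.06,0,0,0,-0.166],[-0.657,0.06,0,0,0,-0.166],[-0.657,0.06,0,0,0,-0.166],[-0.657,0.06,0,0,0,-0.166],[-0.657,0.06,0,0,0,-0.166],[-0.657,0.06,0,0,0,-0.166],[-0.657,0.06,0,0,0,-0.166],[-0.657,0.06,0.1,0,0,-0.166],[-0.657,0.06,0.18,0,0,-0.166],[-0.657,0.06,0.18,0,0,-0.166],[-0.657,0.06,0.18,0,0,-0.166],[-0.657,0.06,0.18,0,0,-0.166]],
  ],
  jaw=0,
  grip_force=30,
)

```text
t: 1.6
ee_pos: [0.5322, 0.3671, 0.1442]
tool_rot: [3.139, 0.004, -3.053]
wrist_force: [0.7, -0.3, 0.2]
finger_gap: 0.0001
finger_force: 0.0
```

Run:
```python
from h import *
a=snap('scene','pics/s1.png')['image'][132:252,180:330]; b=snap('side','pics/s2.png')['image'][90:250,310:430]
a=cv2.resize(a,(450,360),interpolation=2); b=cv2.resize(b,(345,460),interpolation=2)
c=np.zeros((460,795,3),np.uint8); c[:360,:450]=a; c[:,450:]=b; cv2.imwrite('pics/c3.png',c[:,:,::-1])
```

```text
(no output)
```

View pics/c3.png

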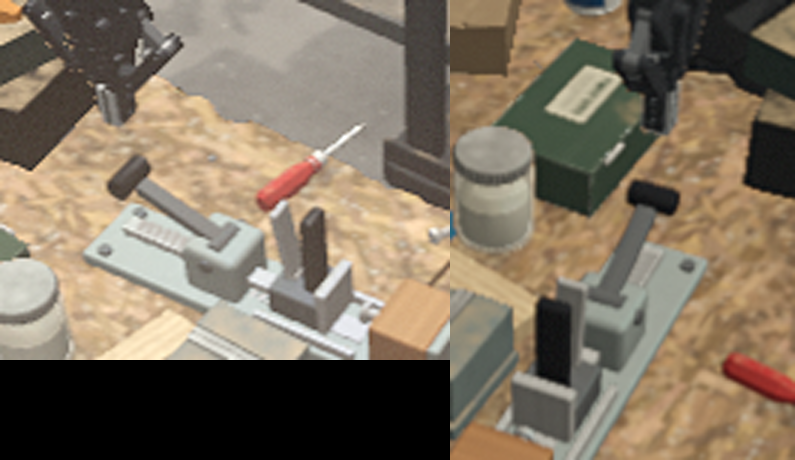

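Fingertips (scene 115,120; side 660,130) stand squarely above the roll (scene 128,178; side 654,195). Next I go down slowly to feel for contact.

Emit:
jog_arm(
  moves=[
    [[0,0,0.04,0,0,0],[0,0,0.08,0,0,0],[0,0,0.08,0,0,0],[0,0,0.08,0,0,0],[0,0,0.08,0,0,0]],
  ],
)

```text
t: 2.2
ee_pos: [0.5325, 0.3663, 0.1032]
tool_rot: [3.14, 0.003, -3.054]
wrist_force: [0.6, -0.2, 1.3]
finger_gap: 0.0001
finger_force: 0.0
```

Emit:
jog_arm(
  moves=[
    [[0,0,0.02,0,0,0],[0,0,0.04,0,0,0],[0,0,0.04,0,0,0],[0,0,0.04,0,0,0],[0,0,0.04,0,0,0]],
  ],
)

```text
t: 2.7
ee_pos: [0.5318, 0.366, 0.0818]
tool_rot: [3.141, 0.001, -3.054]
wrist_force: [0.7, 2.0, 4.6]
finger_gap: 0.0001
finger_force: 1.9
```

Emit:
jog_arm(
  moves=[
    [[0,0,0.02,0,0,0],[0,0,0.04,0,0,0],[0,0,0.056,0,0,0],[0,0,0.058,0,0,0],[0,0,0.058,0,0,0],[0,0,0.058,0,0,0]],
  ],
)

```text
t: 3.3
ee_pos: [0.5315, 0.3657, 0.0529]
tool_rot: [3.141, 0.0, -3.054]
wrist_force: [0.0, 3.5, 4.7]
finger_gap: -0.0
finger_force: 2.4
```

Emit:
jog_arm(
  moves=[
    [[0,0,0.002,0,0,0],[0,0,0.003,0,0,0],[0,0,0.003,0,0,0]],
  ],
)

```text
t: 3.6
ee_pos: [0.5316, 0.3658, 0.0514]
tool_rot: [3.141, 0.001, -3.054]
wrist_force: [-0.5, 3.5, 5.7]
finger_gap: -0.0001
finger_force: 2.8
```

Emit:
jog_arm(
  moves=[
    [[0,0,0.001,0,0,0],[0,0,0.002,0,0,0],[0,0,0.002,0,0,0]],
  ],
)

```text
t: 3.9
ee_pos: [0.5315, 0.3657, 0.0505]
tool_rot: [3.141, 0.001, -3.054]
wrist_force: [-0.3, 3.5, 4.9]
finger_gap: 0.0002
finger_force: 2.9
```

Emit:
jog_arm(
  moves=[
    [[0,0,0.001,0,0,0],[0,0,0.002,0,0,0],[0,0,0.002,0,0,0]],
  ],
)

```text
t: 4.2
ee_pos: [0.5315, 0.3657, 0.0496]
tool_rot: [3.141, 0.001, -3.054]
wrist_force: [-1.0, 3.6, 5.7]
finger_gap: 0.0003
finger_force: 3.0
```

Emit:
jog_arm(
  moves=[
    [[0,0,0.001,0,0,0],[0,0,0.002,0,0,0],[0,0,0.002,0,0,0]],
  ],
)

```text
t: 4.5
ee_pos: [0.5316, 0.3658, 0.0494]
tool_rot: [3.141, 0.001, -3.054]
wrist_force: [-2.2, 2.9, 11.1]
finger_gap: 0.0001
finger_force: 5.1
```

Emit:
jog_arm(
  moves=[
    [[0,0,-0.05,0,0,0],[0,0,-0.104,0,0,0],[0,0,-0.104,0,0,0],[0,0,-0.104,0,0,0],[0,0,-0.104,0,0,0],[0,0,-0.104,0,0,0],[0,0,-0.104,0,0,0],[0,0,-0.08,0,0,0],[0,0,-0.06,0,0,0],[0,0,-0.04,0,0,0],[0,0,-0.02,0,0,0],[0,0,-0.01,0,0,0],[0,0,-0.005,0,0,0],[0,0,-0.001,0,0,0],[0,0,-0.001,0,0,0],[0,0,-0.001,0,0,0]],
  ],
)

```text
t: 6.1
ee_pos: [0.5322, 0.3675, 0.0495]
tool_rot: [3.138, 0.002, -3.053]
wrist_force: [-2.3, 2.6, 9.8]
finger_gap: -0.0002
finger_force: 4.9
```

Run:
```python
from h import *
a=snap('scene','pics/s3.png')['image'][172:276,200:352]; b=snap('side','pics/s4.png')['image'][145:301,290:410]
a=cv2.resize(a,(450,308),interpolation=2); b=cv2.resize(b,(345,449),interpolation=2)
c=np.zeros((460,795,3),np.uint8); c[:308,:450]=a; c[:449,450:]=b; cv2.imwrite('pics/c4.png',c[:,:,::-1])
```

```text
(no output)
```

View pics/c4.png

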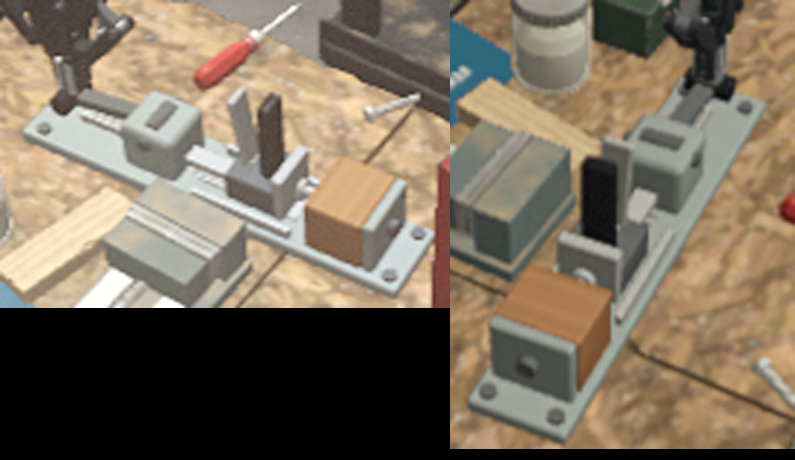

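The jaw grip has moved from (250,90) to about (270,98) in the scene crop, about 16 mm, so two teeth have caught. Strokes 3 and 4 come next.

Emit:
jog_arm(
  moves=[
    [[0,0,-0.05,0,0,0],[0,0,-0.104,0,0,0],[0,0,-0.104,0,0,0],[0,0,-0.104,0,0,0],[0,0,-0.104,0,0,0],[0,0,-0.104,0,0,0],[0,0,-0.104,0,0,0],[0,0,-0.08,0,0,0],[0,0,-0.06,0,0,0],[0,0,-0.04,0,0,0],[0,0,-0.02,0,0,0],[0,0,-0.01,0,0,0],[0,0,-0.005,0,0,0],[0,0,-0.001,0,0,0],[0,0,-0.001,0,0,0],[0,0,-0.001,0,0,0]],
  ],
)

```text
t: 7.8
ee_pos: [0.5325, 0.3686, 0.0501]
tool_rot: [3.136, 0.003, -3.053]
wrist_force: [-1.7, 5.9, 7.4]
finger_gap: -0.0002
finger_force: 3.8
```

Emit:
jog_arm(
  moves=[
    [[0,0,-0.05,0,0,0],[0,0,-0.104,0,0,0],[0,0,-0.104,0,0,0],[0,0,-0.104,0,0,0],[0,0,-0.104,0,0,0],[0,0,-0.104,0,0,0],[0,0,-0.104,0,0,0],[0,0,-0.08,0,0,0],[0,0,-0.06,0,0,0],[0,0,-0.04,0,0,0],[0,0,-0.02,0,0,0],[0,0,-0.01,0,0,0],[0,0,-0.005,0,0,0],[0,0,-0.001,0,0,0],[0,0,0,0,0,0],[0,0,0,0,0,0]],
  ],
)

```text
t: 9.4
ee_pos: [0.5322, 0.3689, 0.05]
tool_rot: [3.135, 0.003, -3.052]
wrist_force: [-1.6, 5.5, 8.6]
finger_gap: 0.0001
finger_force: 4.2
```

Emit:
jog_arm(
  moves=[
    [[0,0,-0.05,0,0,0],[0,0,-0.104,0,0,0],[0,0,-0.104,0,0,0],[0,0,-0.104,0,0,0],[0,0,-0.104,0,0,0],[0,0,-0.104,0,0,0],[0,0,-0.104,0,0,0],[0,0,-0.09,0,0,0],[0,0,-0.08,0,0,0],[0,0,-0.072,0,0,0],[0,0,-0.072,0,0,0],[0,0,-0.072,0,0,0]],
  ],
)

```text
t: 10.6
ee_pos: [0.5316, 0.3659, 0.0851]
tool_rot: [3.141, 0.001, -3.054]
wrist_force: [-1.0, 2.8, 3.7]
finger_gap: -0.0
finger_force: 1.8
```

Emit:
jog_arm(
  moves=[
    [[0,0,0.004,0,0,0],[0,0,0.006,0,0,0],[0,0,0.006,0,0,0]],
  ],
)

```text
t: 10.9
ee_pos: [0.5315, 0.3657, 0.0818]
tool_rot: [3.141, 0.0, -3.054]
wrist_force: [-0.7, 1.5, 4.1]
finger_gap: 0.0001
finger_force: 1.9
```

Emit:
jog_arm(
  moves=[
    [[0,0,0.004,0,0,0],[0,0,0.006,0,0,0],[0,0,0.006,0,0,0]],
  ],
)

```text
t: 11.2
ee_pos: [0.5316, 0.366, 0.0789]
tool_rot: [3.141, 0.001, -3.054]
wrist_force: [1.1, 2.8, 5.3]
finger_gap: -0.0002
finger_force: 2.5
```

Run:
```python
from h import *
a=snap('scene','pics/s5.png')['image'][190:260,235:335]; b=snap('side','pics/s6.png')['image'][175:295,295:385]
a=cv2.resize(a,(430,301),interpolation=2); b=cv2.resize(b,(360,480),interpolation=2)
c=np.zeros((480,790,3),np.uint8); c[:301,:430]=a; c[:,430:]=b; cv2.imwrite('pics/c5.png',c[:,:,::-1])
```

```text
(no output)
```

View pics/c5.png

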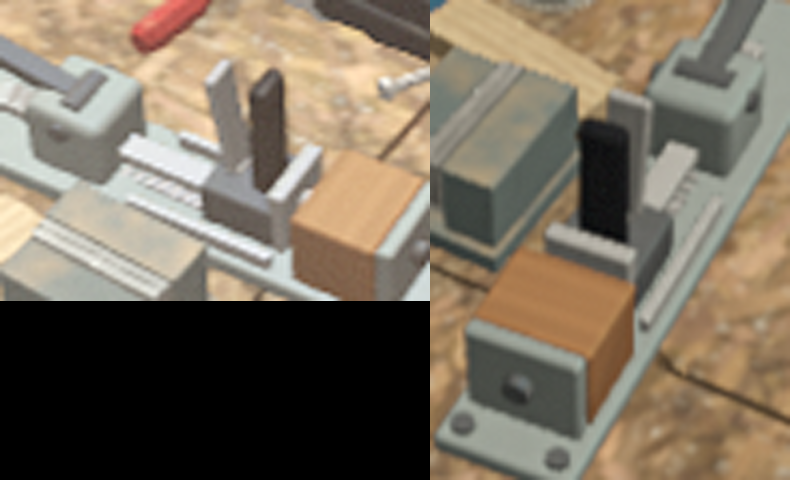

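Run:
```python
from fit import *
p=np.load('p.npy')
for j in (0,.016,.024,.028,.032,.034,.036): print(j,proj('scene',world(p,(p[4]+j,0,.124))).round(1),proj('side',world(p,(p[4]+j,0,.124))).round(1))
```

```text
0 [[284.5 202.9]] [[345.8 194.2]]
0.016 [[290.7 205.4]] [[342.1 199.8]]
0.024 [[293.9 206.6]] [[340.3 202.6]]
0.028 [[295.5 207.2]] [[339.3 204. ]]
0.032 [[297.1 207.9]] [[338.4 205.4]]
0.034 [[297.9 208.2]] [[337.9 206.1]]
0.036 [[298.7 208.5]] [[337.4 206.8]]
```

In the scene view the grip top is at (297,207), which puts the jaw at about 32 mm, so all four strokes caught. I'll go on with stroke 5 in small steps.

Emit:
jog_arm(
  moves=[
    [[0,0,0.003,0,0,0],[0,0,0.005,0,0,0],[0,0,0.005,0,0,0]],
  ],
)

```text
t: 11.6
ee_pos: [0.5315, 0.3666, 0.077]
tool_rot: [3.139, 0.001, -3.053]
wrist_force: [-1.5, 5.1, 7.9]
finger_gap: -0.0001
finger_force: 3.7
```

Emit:
jog_arm(
  moves=[
    [[0,0,0.003,0,0,0],[0,0,0.005,0,0,0],[0,0,0.005,0,0,0]],
  ],
)

```text
t: 11.9
ee_pos: [0.5315, 0.3671, 0.075]
tool_rot: [3.138, 0.001, -3.053]
wrist_force: [-3.0, 5.4, 8.9]
finger_gap: 0.0003
finger_force: 4.5
```

Emit:
jog_arm(
  moves=[
    [[0,0,0.003,0,0,0],[0,0,0.004,0,0,0],[0,0,0.004,0,0,0]],
  ],
)

```text
t: 12.2
ee_pos: [0.5315, 0.3675, 0.0732]
tool_rot: [3.138, 0.001, -3.053]
wrist_force: [-2.3, 5.6, 9.1]
finger_gap: 0.0001
finger_force: 4.8
```

Emit:
jog_arm(
  moves=[
    [[0,0,0.003,0,0,0],[0,0,0.005,0,0,0],[0,0,0.005,0,0,0]],
  ],
)

```text
t: 12.5
ee_pos: [0.5315, 0.3679, 0.0708]
tool_rot: [3.137, 0.001, -3.053]
wrist_force: [-2.4, 6.0, 8.7]
finger_gap: 0.0
finger_force: 4.9
```

Emit:
jog_arm(
  moves=[
    [[0,0,0.003,0,0,0],[0,0,0.004,0,0,0],[0,0,0.004,0,0,0]],
  ],
)

```text
t: 12.8
ee_pos: [0.5314, 0.3683, 0.0689]
tool_rot: [3.136, 0.001, -3.053]
wrist_force: [-3.0, 7.7, 10.5]
finger_gap: 0.0002
finger_force: 4.9
```

Emit:
jog_arm(
  moves=[
    [[0,0,0.003,0,0,0],[0,0,0.004,0,0,0],[0,0,0.004,0,0,0]],
  ],
)

```text
t: 13.1
ee_pos: [0.5314, 0.3686, 0.067]
tool_rot: [3.135, 0.001, -3.052]
wrist_force: [-3.3, 8.2, 10.5]
finger_gap: 0.0001
finger_force: 5.1
```

Emit:
jog_arm(
  moves=[
    [[0,0,0.003,0,0,0],[0,0,0.004,0,0,0],[0,0,0.004,0,0,0]],
  ],
)

```text
t: 13.4
ee_pos: [0.5314, 0.3688, 0.0656]
tool_rot: [3.135, 0.001, -3.052]
wrist_force: [-3.8, 7.9, 12.8]
finger_gap: 0.0
finger_force: 6.6
```

Emit:
jog_arm(
  moves=[
    [[0,0,0.003,0,0,0],[0,0,0.004,0,0,0],[0,0,0.004,0,0,0]],
  ],
)

```text
t: 13.7
ee_pos: [0.5314, 0.369, 0.0643]
tool_rot: [3.134, 0.002, -3.052]
wrist_force: [-5.5, 7.1, 16.5]
finger_gap: 0.0002
finger_force: 8.2
```

Emit:
jog_arm(
  moves=[
    [[0,0,0.001,0,0,0],[0,0,0.002,0,0,0],[0,0,0.002,0,0,0]],
  ],
)

```text
t: 14.0
ee_pos: [0.5314, 0.3691, 0.0637]
tool_rot: [3.134, 0.002, -3.052]
wrist_force: [-5.6, 6.0, 17.3]
finger_gap: 0.0
finger_force: 9.1
```

The trigger is firm at about 19 N. I'll lift off and look at the jaw.

Emit:
jog_arm(
  moves=[
    [[0,0,-0.05,0,0,0],[0,0,-0.13,0,0,0],[0,0,-0.22,0,0,0],[0,0,-0.32,0,0,0],[0,0,-0.32,0,0,0],[0,0,-0.32,0,0,0],[0,0,-0.32,0,0,0]],
  ],
)

```text
t: 14.7
ee_pos: [0.5302, 0.364, 0.218]
tool_rot: [-3.138, -0.004, -3.054]
wrist_force: [-0.0, 0.8, -0.4]
finger_gap: 0.0
finger_force: 0.0
```

Run:
```python
from h import *
a=snap('scene','pics/s7.png')['image'][190:260,235:335]; b=snap('side','pics/s8.png')['image'][175:295,295:385]
a=cv2.resize(a,(430,301),interpolation=2); b=cv2.resize(b,(360,480),interpolation=2)
c=np.zeros((480,790,3),np.uint8); c[:301,:430]=a; c[:,430:]=b; cv2.imwrite('pics/c6.png',c[:,:,::-1])
```

```text
(no output)
```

View pics/c6.png

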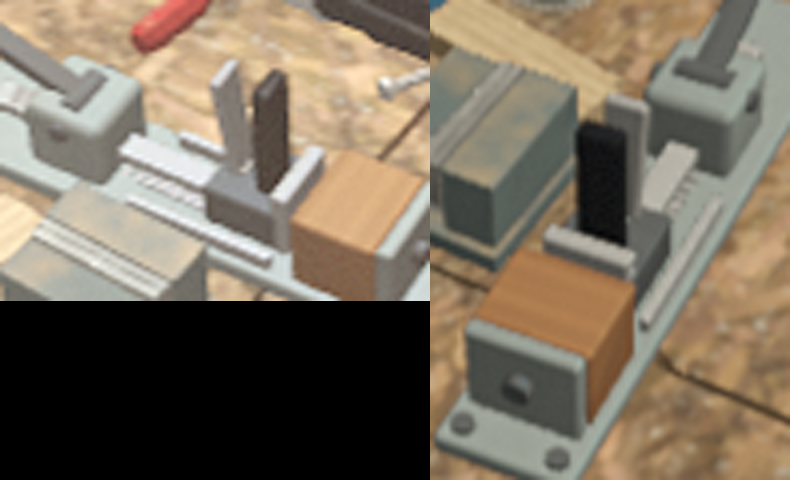

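The jaw has come forward a little further (grip top now at 272,75 in the crop), to about 35 mm. Next I work out the pinch pose.

Run:
```python
from fit import *
from scipy.spatial.transform import Rotation as Ro
p=np.load('p.npy'); o=monitor.get_obs(); R=Ro.from_euler('xyz',o['tool_rot']).as_matrix()
t=world(p,(.035,0,.218)); print(t,(R.T@(t-o['ee_pos'])/.5).round(4))
u=world(p,(-.036,0,0))-world(p,(0,0,0)); print((R.T@u/.5).round(4))
```

```text
[0.5481873  0.16859251 0.218     ] [-0.0018 -0.393   0.0005]
[-0.      0.072  -0.0002]
```

Emit:
jog_arm(
  moves=[
    [[0,0,0,0,0,0]],
  ],
  jaw=1,
)

```text
t: 14.9
ee_pos: [0.5305, 0.3647, 0.2183]
tool_rot: [-3.139, -0.003, -3.054]
wrist_force: [0.5, -1.4, 0.5]
finger_gap: 0.0132
finger_force: 0.0
```

Emit:
jog_arm(
  moves=[
    [[-0.002,-0.09,0,0,0,0],[-0.002,-0.18,0,0,0,0],[-0.002,-0.27,0,0,0,0],[-0.002,-0.35,0,0,0,0],[-0.002,-0.393,0,0,0,0],[-0.002,-0.393,0,0,0,0],[-0.002,-0.393,0,0,0,0],[-0.002,-0.393,0,0,0,0],[-0.002,-0.393,0,0,0,0],[-0.002,-0.393,0.08,0,0,0],[-0.002,-0.393,0.12,0,0,0],[-0.002,-0.393,0.12,0,0,0],[-0.002,-0.393,0.12,0,0,0]],
  ],
)

```text
t: 16.2
ee_pos: [0.5494, 0.1706, 0.1604]
tool_rot: [-3.142, -0.001, -3.053]
wrist_force: [-0.7, -0.7, -0.2]
finger_gap: 0.0854
finger_force: 0.0
```

Run:
```python
from h import *
a=snap('scene','pics/s9.png')['image'][150:260,220:340]; b=snap('side','pics/s10.png')['image'][135:275,290:400]
a=cv2.resize(a,(420,385),interpolation=2); b=cv2.resize(b,(374,476),interpolation=2)
c=np.zeros((476,794,3),np.uint8); c[:385,:420]=a; c[:,420:]=b; cv2.imwrite('pics/c7.png',c[:,:,::-1])
```

```text
(no output)
```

View pics/c7.png

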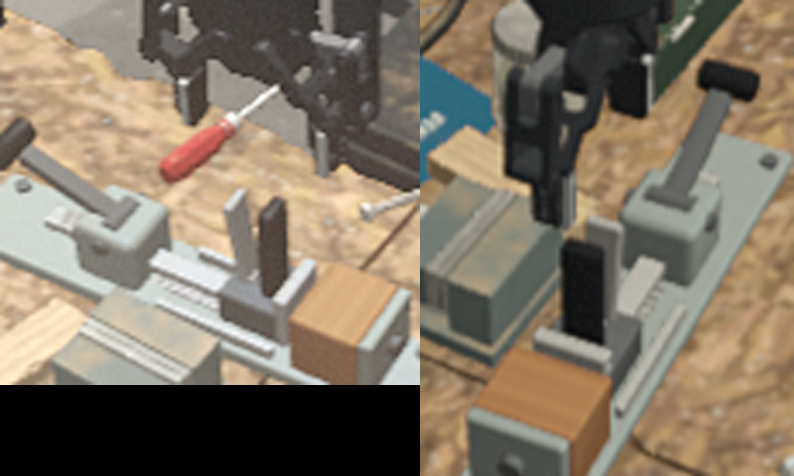

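Fingertips at (190,120) and (322,170) straddle the grip and lever (about 254,195). I'll descend, then close.

Emit:
jog_arm(
  moves=[
    [[0,0,0.06,0,0,0],[0,0,0.12,0,0,0],[0,0,0.15,0,0,0],[0,0,0.15,0,0,0],[0,0,0.15,0,0,0],[0,0,0.15,0,0,0]],
  ],
)

```text
t: 16.9
ee_pos: [0.5512, 0.1704, 0.0872]
tool_rot: [3.141, 0.004, -3.054]
wrist_force: [-0.2, -0.1, -0.2]
finger_gap: 0.0852
finger_force: 0.0
```

Emit:
jog_arm(
  moves=[
    [[0,0,0,0,0,0],[0,0,0,0,0,0],[0,0,0,0,0,0],[0,0,0,0,0,0],[0,0,0,0,0,0],[0,0,0,0,0,0],[0,0,0,0,0,0],[0,0,0,0,0,0]],
  ],
  jaw=0,
  grip_force=30,
)

```text
t: 17.7
ee_pos: [0.5499, 0.1699, 0.086]
tool_rot: [3.141, 0.001, -3.054]
wrist_force: [-1.0, -1.7, 5.6]
finger_gap: 0.0199
finger_force: 31.8
```

Emit:
jog_arm(
  moves=[
    [[0,0.01,0,0,0,0],[0,0.02,0,0,0,0],[0,0.03,0,0,0,0],[0,0.04,0,0,0,0],[0,0.05,0,0,0,0],[0,0.06,0,0,0,0],[0,0.06,0,0,0,0],[0,0.06,0,0,0,0]],
  ],
)

```text
t: 18.5
ee_pos: [0.5474, 0.2005, 0.0859]
tool_rot: [3.14, 0.001, -3.054]
wrist_force: [-0.8, 0.5, 5.0]
finger_gap: 0.0198
finger_force: 30.6
```

Emit:
jog_arm(
  moves=[
    [[0,0.006,0,0,0,0],[0,0.01,0,0,0,0],[0,0.012,0,0,0,0],[0,0.012,0,0,0,0]],
  ],
)

```text
t: 18.9
ee_pos: [0.5472, 0.2032, 0.0859]
tool_rot: [-3.137, 0.001, -3.056]
wrist_force: [0.5, -9.2, 7.2]
finger_gap: 0.02
finger_force: 36.5
```

Emit:
jog_arm(
  moves=[
    [[0,0.003,0,0,0,0],[0,0.004,0,0,0,0],[0,0.004,0,0,0,0],[0,0.004,0,0,0,0]],
  ],
)

```text
t: 19.3
ee_pos: [0.5472, 0.2031, 0.0859]
tool_rot: [-3.133, 0.002, -3.057]
wrist_force: [1.6, -14.0, 7.4]
finger_gap: 0.0199
finger_force: 39.8
```

Run:
```python
from h import *
o=monitor.get_obs(); print(o['ee_pos'],o['wrist_force'])
a=snap('scene','pics/s11.png')['image'][172:276,200:352]; b=snap('side','pics/s12.png')['image'][145:301,290:410]
a=cv2.resize(a,(450,308),interpolation=2); b=cv2.resize(b,(345,449),interpolation=2)
c=np.zeros((460,795,3),np.uint8); c[:308,:450]=a; c[:449,450:]=b; cv2.imwrite('pics/c8.png',c[:,:,::-1])
```

```text
[0.54720918 0.20311601 0.08587662] [  1.62555854 -14.02230787   7.40744933]
```

View pics/c8.png

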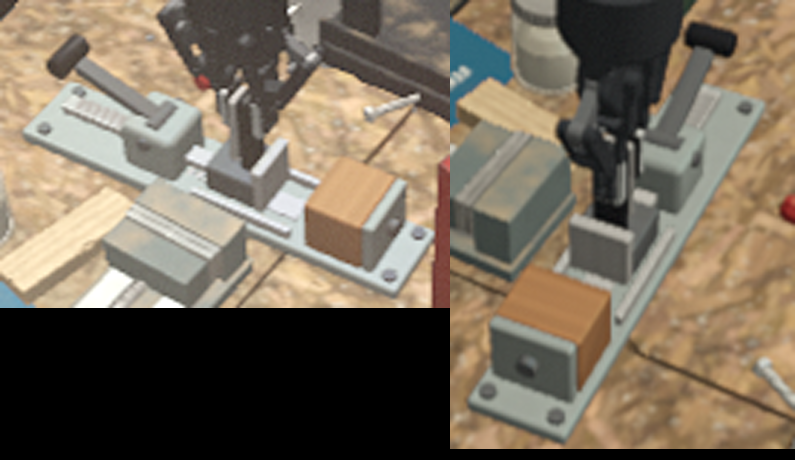

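Run:
```python
import cv2,numpy as np
for a,b,r in(('scene0','s11',(222,244,270,300)),('side0','s12',(218,244,331,352)),('scene0','s7',(222,244,270,300))):
    A=cv2.imread(f'pics/{a}.png',0);B=cv2.imread(f'pics/{b}.png',0)
    y0,y1,x0,x1=r; T=cv2.resize(A[y0:y1,x0:x1],None,fx=8,fy=8,interpolation=2); S=cv2.resize(B[y0-12:y1+12,x0-16:x1+16],None,fx=8,fy=8,interpolation=2)
    m=cv2.matchTemplate(S,T,cv2.TM_CCOEFF_NORMED); _,v,_,l=cv2.minMaxLoc(m); print(b,v,l[0]/8-16,l[1]/8-12)
```

```text
s11 0.9929371476173401 0.0 0.0
s12 0.980661928653717 -0.125 0.0
s7 0.7029048800468445 13.0 5.5
```

The jaw plate sits exactly where it did at the start. I'll ease the push, let go and lift.

Emit:
jog_arm(
  moves=[
    [[0,-0.003,0,0,0,0],[0,-0.006,0,0,0,0],[0,-0.006,0,0,0,0]],
  ],
)

```text
t: 19.7
ee_pos: [0.5472, 0.2032, 0.0859]
tool_rot: [-3.14, 0.001, -3.055]
wrist_force: [1.0, -6.6, 5.5]
finger_gap: 0.0199
finger_force: 34.3
```

Emit:
jog_arm(
  moves=[
    [[0,0,0,0,0,0],[0,0,0,0,0,0],[0,0,0,0,0,0],[0,0,0,0,0,0],[0,0,0,0,0,0],[0,0,0,0,0,0],[0,0,0,0,0,0],[0,0,-0.05,0,0,0],[0,0,-0.12,0,0,0],[0,0,-0.2,0,0,0],[0,0,-0.25,0,0,0],[0,0,-0.25,0,0,0],[0,0,-0.25,0,0,0],[0,0,-0.25,0,0,0]],
  ],
  jaw=1,
)

```text
t: 21.1
ee_pos: [0.5456, 0.2044, 0.2089]
tool_rot: [-3.141, -0.002, -3.054]
wrist_force: [0.5, 0.2, -0.1]
finger_gap: 0.0859
finger_force: 0.0
```

Run:
```python
from h import *
snap('scene','pics/s13.png'); snap('side','pics/s14.png')
for a,b,r in(('scene0','s13',(200,244,270,300)),('side0','s14',(205,244,331,352))):
    A=cv2.imread(f'pics/{a}.png',0);B=cv2.imread(f'pics/{b}.png',0)
    y0,y1,x0,x1=r; T=cv2.resize(A[y0:y1,x0:x1],None,fx=8,fy=8,interpolation=2); S=cv2.resize(B[y0-12:y1+12,x0-16:x1+16],None,fx=8,fy=8,interpolation=2)
    _,v,_,l=cv2.minMaxLoc(cv2.matchTemplate(S,T,cv2.TM_CCOEFF_NORMED)); print(b,v,l[0]/8-16,l[1]/8-12)
a=cv2.imread('pics/s13.png')[180:270,210:350]; cv2.imwrite('pics/c9.png',cv2.resize(a,None,fx=5.5,fy=5.5,interpolation=2))
o=monitor.get_obs(); print(o['t'],o['ee_pos'],o['wrist_force'])
```

```text
s13 0.9942992925643921 0.25 0.125
s14 0.9878942370414734 -0.125 0.25
21.2 [0.54547458 0.20433157 0.20864062] [-0.25999195 -0.40851652 -0.09502711]
```

View pics/c9.png

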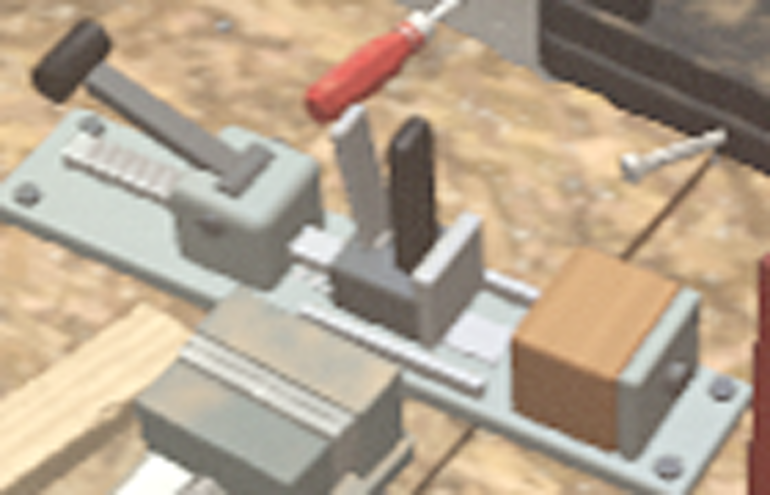

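The jaw is back at home (within about 0.6 mm), the lever has sprung open, and the pin head no longer shows in front of the block (about 505,330). The bystanders are unmoved, so I'm handing in.

```bash
python3 -c "
from plant import manip
print(manip.hand_in())"
```

```text
the job is handed in; nothing more can be done
None
```

I handed the job in at about 21 s; the hand-in returned no verdict. The trigger went firm at about 19 N in the fifth stroke with the pin driven home. The jaw is back within about 0.6 mm of its stop and let go, and the bystanders in view look unmoved.

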